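# Rake the spent coffee lumps level for drying

### The job

Take the little rake out of its caddy and, with the rake alone, draw the coffee lumps crowded at the far end of the steel tray towards the robot until they lie in one even layer, two lumps in each third of the tray's length and none on top of another. The tray's bottom is sprung and its height has to be felt: keep the tines pressing it down gently, by a millimetre or two, while you rake, until the last stroke is over, and never harder. Then hang the rake back in its caddy, and touch neither the lumps with the fingers nor the other things on the counter.

Things in the scene. Friction and masses are not known exactly. Their poses are not given: they have to be found in the camera images.
- tray: Fixed open steel tray, wooden strips at its sides. Outside 242 (x) x 148 (y) mm, inside 234 x 140, walls 48 high. Origin: centre of its underside, on the counter; x points along it from the end near the robot to the far end, where the lumps are crowded; z up. Its thirds part at x = -39 and +39 mm. Within it lies a perforated sprung false bottom as large as the inside (see bed).
- bed (a joint): How far (m) the tray's false bottom is pressed down: 0 under the lumps alone, 0.008 at its stop. It starts to give at about 1.5 N, then yields 1 mm for every 4 N. Its top, unpressed, is level and 12 to 22 mm above the counter, different each time and not measured.
- rake: Upright rake, 160 g, same front and back. Origin: middle of the row of tine tips; z up along the handle, y along the row. Six square steel tines 6 mm thick, row 100 mm wide, gaps 13 mm; head bar 12 (x) x 100 (y) mm at z 42 to 52; dark plate 70 (x) x 60 (y) mm at z 52 to 56. It starts in the caddy, hanging by the plate on the box's two long walls, turned as the caddy is (within 0.02 rad).
- rake_grip (a point): Middle of the rake's square wooden handle, on its axis, 92 mm above the tine tips: grasp it here from above, across the rake's x or y. The handle is 22 x 22 mm and runs from 56 to 122 mm above the tips.
- caddy: Fixed open wooden box that holds the rake, 50 (x) x 124 (y) x 62 (z) mm, walls 4 mm, origin at the centre of its underside; stands left or right of the tray. The rake hangs in it with its row along the caddy's y, its origin over the caddy's origin and 10 mm above the counter.
- lump1: Dark lump of dried spent coffee, one of six: a stubby rough eight-sided block about 30 mm across, 15 to 23 mm high (each differs, not measured), 12 to 26 g, lying flat on the false bottom; origin at the centre of its top, z up. At the start the six lie in three rows of two, rows about 50 mm apart along the tray, lumps of a row about 54 mm apart, the farthest row about 20 mm from the far wall.
- lump2: Dark lump of dried spent coffee, one of six: a stubby rough eight-sided block about 30 mm across, 15 to 23 mm high (each differs, not measured), 12 to 26 g, lying flat on the false bottom; origin at the centre of its top, z up. At the start the six lie in three rows of two, rows about 50 mm apart along the tray, lumps of a row about 54 mm apart, the farthest row about 20 mm from the far wall.
- lump3: Dark lump of dried spent coffee, one of six: a stubby rough eight-sided block about 30 mm across, 15 to 23 mm high (each differs, not measured), 12 to 26 g, lying flat on the false bottom; origin at the centre of its top, z up. At the start the six lie in three rows of two, rows about 50 mm apart along the tray, lumps of a row about 54 mm apart, the farthest row about 20 mm from the far wall.
- lump4: Dark lump of dried spent coffee, one of six: a stubby rough eight-sided block about 30 mm across, 15 to 23 mm high (each differs, not measured), 12 to 26 g, lying flat on the false bottom; origin at the centre of its top, z up. At the start the six lie in three rows of two, rows about 50 mm apart along the tray, lumps of a row about 54 mm apart, the farthest row about 20 mm from the far wall.
- lump5: Dark lump of dried spent coffee, one of six: a stubby rough eight-sided block about 30 mm across, 15 to 23 mm high (each differs, not measured), 12 to 26 g, lying flat on the false bottom; origin at the centre of its top, z up. At the start the six lie in three rows of two, rows about 50 mm apart along the tray, lumps of a row about 54 mm apart, the farthest row about 20 mm from the far wall.
- lump6: Dark lump of dried spent coffee, one of six: a stubby rough eight-sided block about 30 mm across, 15 to 23 mm high (each differs, not measured), 12 to 26 g, lying flat on the false bottom; origin at the centre of its top, z up. At the start the six lie in three rows of two, rows about 50 mm apart along the tray, lumps of a row about 54 mm apart, the farthest row about 20 mm from the far wall.
- jug: Bystander: steel milk jug with a handle, 80 mm wide, 100 high, origin at the centre of its underside. Leave alone.
- cup: Bystander: white cup, 72 mm wide, 60 high. Leave alone.
- tamper: Bystander: dark tamper standing on its 58 mm foot, 85 high. Leave alone.
- portafilter: Bystander: portafilter with a 68 mm steel basket (origin under its centre) and a black handle 160 mm long to its -x, 34 high. Leave alone.
- dosing_cup: Bystander: aluminium dosing cup, 62 mm wide, 50 high. Leave alone.
Mind the look-alikes: they are no part of the job. What is shaped like the lump5 but blue or green is not meant.

How it is judged:
On the way, in this order (a step that is already met when the one before it is completed fails the run):
1. the tines of the rake press the tray's sprung bottom down by at least 0.5 mm (value of joint bed above 0.0005 m), for 0.2 s.
2. the lumps lie two in each third of the tray's length, in one layer, while the rake still presses the bottom down by at least 0.3 mm (((x of lump1 in the frame of tray below -0.039 m and x of lump2 in the frame of tray below -0.039 m) or (x of lump1 in the frame of tray below -0.039 m and x of lump3 in the frame of tray below -0.039 m) or (x of lump1 in the frame of tray below -0.039 m and x of lump4 in the frame of tray below -0.039 m) or (x of lump1 in the frame of tray below -0.039 m and x of lump5 in the frame of tray below -0.039 m) or (x of lump1 in the frame of tray below -0.039 m and x of lump6 in the frame of tray below -0.039 m) or (x of lump2 in the frame of tray below -0.039 m and x of lump3 in the frame of tray below -0.039 m) or (x of lump2 in the frame of tray below -0.039 m and x of lump4 in the frame of tray below -0.039 m) or (x of lump2 in the frame of tray below -0.039 m and x of lump5 in the frame of tray below -0.039 m) or (x of lump2 in the frame of tray below -0.039 m and x of lump6 in the frame of tray below -0.039 m) or (x of lump3 in the frame of tray below -0.039 m and x of lump4 in the frame of tray below -0.039 m) or (x of lump3 in the frame of tray below -0.039 m and x of lump5 in the frame of tray below -0.039 m) or (x of lump3 in the frame of tray below -0.039 m and x of lump6 in the frame of tray below -0.039 m) or (x of lump4 in the frame of tray below -0.039 m and x of lump5 in the frame of tray below -0.039 m) or (x of lump4 in the frame of tray below -0.039 m and x of lump6 in the frame of tray below -0.039 m) or (x of lump5 in the frame of tray below -0.039 m and x of lump6 in the frame of tray below -0.039 m)) and ((x of lump1 in the frame of tray between -0.039 and 0.039 m and x of lump2 in the frame of tray between -0.039 and 0.039 m) or (x of lump1 in the frame of tray between -0.039 and 0.039 m and x of lump3 in the frame of tray between -0.039 and 0.039 m) or (x of lump1 in the frame of tray between -0.039 and 0.039 m and x of lump4 in the frame of tray between -0.039 and 0.039 m) or (x of lump1 in the frame of tray between -0.039 and 0.039 m and x of lump5 in the frame of tray between -0.039 and 0.039 m) or (x of lump1 in the frame of tray between -0.039 and 0.039 m and x of lump6 in the frame of tray between -0.039 and 0.039 m) or (x of lump2 in the frame of tray between -0.039 and 0.039 m and x of lump3 in the frame of tray between -0.039 and 0.039 m) or (x of lump2 in the frame of tray between -0.039 and 0.039 m and x of lump4 in the frame of tray between -0.039 and 0.039 m) or (x of lump2 in the frame of tray between -0.039 and 0.039 m and x of lump5 in the frame of tray between -0.039 and 0.039 m) or (x of lump2 in the frame of tray between -0.039 and 0.039 m and x of lump6 in the frame of tray between -0.039 and 0.039 m) or (x of lump3 in the frame of tray between -0.039 and 0.039 m and x of lump4 in the frame of tray between -0.039 and 0.039 m) or (x of lump3 in the frame of tray between -0.039 and 0.039 m and x of lump5 in the frame of tray between -0.039 and 0.039 m) or (x of lump3 in the frame of tray between -0.039 and 0.039 m and x of lump6 in the frame of tray between -0.039 and 0.039 m) or (x of lump4 in the frame of tray between -0.039 and 0.039 m and x of lump5 in the frame of tray between -0.039 and 0.039 m) or (x of lump4 in the frame of tray between -0.039 and 0.039 m and x of lump6 in the frame of tray between -0.039 and 0.039 m) or (x of lump5 in the frame of tray between -0.039 and 0.039 m and x of lump6 in the frame of tray between -0.039 and 0.039 m)) and ((x of lump1 in the frame of tray above 0.039 m and x of lump2 in the frame of tray above 0.039 m) or (x of lump1 in the frame of tray above 0.039 m and x of lump3 in the frame of tray above 0.039 m) or (x of lump1 in the frame of tray above 0.039 m and x of lump4 in the frame of tray above 0.039 m) or (x of lump1 in the frame of tray above 0.039 m and x of lump5 in the frame of tray above 0.039 m) or (x of lump1 in the frame of tray above 0.039 m and x of lump6 in the frame of tray above 0.039 m) or (x of lump2 in the frame of tray above 0.039 m and x of lump3 in the frame of tray above 0.039 m) or (x of lump2 in the frame of tray above 0.039 m and x of lump4 in the frame of tray above 0.039 m) or (x of lump2 in the frame of tray above 0.039 m and x of lump5 in the frame of tray above 0.039 m) or (x of lump2 in the frame of tray above 0.039 m and x of lump6 in the frame of tray above 0.039 m) or (x of lump3 in the frame of tray above 0.039 m and x of lump4 in the frame of tray above 0.039 m) or (x of lump3 in the frame of tray above 0.039 m and x of lump5 in the frame of tray above 0.039 m) or (x of lump3 in the frame of tray above 0.039 m and x of lump6 in the frame of tray above 0.039 m) or (x of lump4 in the frame of tray above 0.039 m and x of lump5 in the frame of tray above 0.039 m) or (x of lump4 in the frame of tray above 0.039 m and x of lump6 in the frame of tray above 0.039 m) or (x of lump5 in the frame of tray above 0.039 m and x of lump6 in the frame of tray above 0.039 m)) and y of lump1 in the frame of tray between -0.07 and 0.07 m and x of lump1 in the frame of tray between -0.117 and 0.117 m and height (world z) of lump1 below 0.042 m and angle between each of lump1, lump2, lump3, lump4, lump5, lump6's own z axis and vertical below 0.15 rad and y of lump2 in the frame of tray between -0.07 and 0.07 m and x of lump2 in the frame of tray between -0.117 and 0.117 m and height (world z) of each of lump2, lump5 below 0.0415 m and y of lump3 in the frame of tray between -0.07 and 0.07 m and x of lump3 in the frame of tray between -0.117 and 0.117 m and height (world z) of lump3 below 0.047 m and y of lump4 in the frame of tray between -0.07 and 0.07 m and x of lump4 in the frame of tray between -0.117 and 0.117 m and height (world z) of lump4 below 0.0425 m and y of lump5 in the frame of tray between -0.07 and 0.07 m and x of lump5 in the frame of tray between -0.117 and 0.117 m and y of lump6 in the frame of tray between -0.07 and 0.07 m and x of lump6 in the frame of tray between -0.117 and 0.117 m and height (world z) of lump6 below 0.043 m and value of joint bed above 0.0003 m), for 0.1 s.
At the end, for the whole second after the job is handed in: Six lumps at rest, flat (0.15 rad) on the false bottom, none on another, two centred in each third of the tray's length. Rake upright (0.12 rad), at rest, hanging in its caddy: origin within 14 mm of the caddy's in its x and y, and 5 to 15 mm above the caddy's underside (((x of lump1 in the frame of tray below -0.039 m and x of lump2 in the frame of tray below -0.039 m) or (x of lump1 in the frame of tray below -0.039 m and x of lump3 in the frame of tray below -0.039 m) or (x of lump1 in the frame of tray below -0.039 m and x of lump4 in the frame of tray below -0.039 m) or (x of lump1 in the frame of tray below -0.039 m and x of lump5 in the frame of tray below -0.039 m) or (x of lump1 in the frame of tray below -0.039 m and x of lump6 in the frame of tray below -0.039 m) or (x of lump2 in the frame of tray below -0.039 m and x of lump3 in the frame of tray below -0.039 m) or (x of lump2 in the frame of tray below -0.039 m and x of lump4 in the frame of tray below -0.039 m) or (x of lump2 in the frame of tray below -0.039 m and x of lump5 in the frame of tray below -0.039 m) or (x of lump2 in the frame of tray below -0.039 m and x of lump6 in the frame of tray below -0.039 m) or (x of lump3 in the frame of tray below -0.039 m and x of lump4 in the frame of tray below -0.039 m) or (x of lump3 in the frame of tray below -0.039 m and x of lump5 in the frame of tray below -0.039 m) or (x of lump3 in the frame of tray below -0.039 m and x of lump6 in the frame of tray below -0.039 m) or (x of lump4 in the frame of tray below -0.039 m and x of lump5 in the frame of tray below -0.039 m) or (x of lump4 in the frame of tray below -0.039 m and x of lump6 in the frame of tray below -0.039 m) or (x of lump5 in the frame of tray below -0.039 m and x of lump6 in the frame of tray below -0.039 m)) and ((x of lump1 in the frame of tray between -0.039 and 0.039 m and x of lump2 in the frame of tray between -0.039 and 0.039 m) or (x of lump1 in the frame of tray between -0.039 and 0.039 m and x of lump3 in the frame of tray between -0.039 and 0.039 m) or (x of lump1 in the frame of tray between -0.039 and 0.039 m and x of lump4 in the frame of tray between -0.039 and 0.039 m) or (x of lump1 in the frame of tray between -0.039 and 0.039 m and x of lump5 in the frame of tray between -0.039 and 0.039 m) or (x of lump1 in the frame of tray between -0.039 and 0.039 m and x of lump6 in the frame of tray between -0.039 and 0.039 m) or (x of lump2 in the frame of tray between -0.039 and 0.039 m and x of lump3 in the frame of tray between -0.039 and 0.039 m) or (x of lump2 in the frame of tray between -0.039 and 0.039 m and x of lump4 in the frame of tray between -0.039 and 0.039 m) or (x of lump2 in the frame of tray between -0.039 and 0.039 m and x of lump5 in the frame of tray between -0.039 and 0.039 m) or (x of lump2 in the frame of tray between -0.039 and 0.039 m and x of lump6 in the frame of tray between -0.039 and 0.039 m) or (x of lump3 in the frame of tray between -0.039 and 0.039 m and x of lump4 in the frame of tray between -0.039 and 0.039 m) or (x of lump3 in the frame of tray between -0.039 and 0.039 m and x of lump5 in the frame of tray between -0.039 and 0.039 m) or (x of lump3 in the frame of tray between -0.039 and 0.039 m and x of lump6 in the frame of tray between -0.039 and 0.039 m) or (x of lump4 in the frame of tray between -0.039 and 0.039 m and x of lump5 in the frame of tray between -0.039 and 0.039 m) or (x of lump4 in the frame of tray between -0.039 and 0.039 m and x of lump6 in the frame of tray between -0.039 and 0.039 m) or (x of lump5 in the frame of tray between -0.039 and 0.039 m and x of lump6 in the frame of tray between -0.039 and 0.039 m)) and ((x of lump1 in the frame of tray above 0.039 m and x of lump2 in the frame of tray above 0.039 m) or (x of lump1 in the frame of tray above 0.039 m and x of lump3 in the frame of tray above 0.039 m) or (x of lump1 in the frame of tray above 0.039 m and x of lump4 in the frame of tray above 0.039 m) or (x of lump1 in the frame of tray above 0.039 m and x of lump5 in the frame of tray above 0.039 m) or (x of lump1 in the frame of tray above 0.039 m and x of lump6 in the frame of tray above 0.039 m) or (x of lump2 in the frame of tray above 0.039 m and x of lump3 in the frame of tray above 0.039 m) or (x of lump2 in the frame of tray above 0.039 m and x of lump4 in the frame of tray above 0.039 m) or (x of lump2 in the frame of tray above 0.039 m and x of lump5 in the frame of tray above 0.039 m) or (x of lump2 in the frame of tray above 0.039 m and x of lump6 in the frame of tray above 0.039 m) or (x of lump3 in the frame of tray above 0.039 m and x of lump4 in the frame of tray above 0.039 m) or (x of lump3 in the frame of tray above 0.039 m and x of lump5 in the frame of tray above 0.039 m) or (x of lump3 in the frame of tray above 0.039 m and x of lump6 in the frame of tray above 0.039 m) or (x of lump4 in the frame of tray above 0.039 m and x of lump5 in the frame of tray above 0.039 m) or (x of lump4 in the frame of tray above 0.039 m and x of lump6 in the frame of tray above 0.039 m) or (x of lump5 in the frame of tray above 0.039 m and x of lump6 in the frame of tray above 0.039 m)) and y of lump1 in the frame of tray between -0.07 and 0.07 m and x of lump1 in the frame of tray between -0.117 and 0.117 m and height (world z) of lump1 below 0.042 m and angle between each of lump1, lump2, lump3, lump4, lump5, lump6's own z axis and vertical below 0.15 rad and y of lump2 in the frame of tray between -0.07 and 0.07 m and x of lump2 in the frame of tray between -0.117 and 0.117 m and height (world z) of each of lump2, lump5 below 0.0415 m and y of lump3 in the frame of tray between -0.07 and 0.07 m and x of lump3 in the frame of tray between -0.117 and 0.117 m and height (world z) of lump3 below 0.047 m and y of lump4 in the frame of tray between -0.07 and 0.07 m and x of lump4 in the frame of tray between -0.117 and 0.117 m and height (world z) of lump4 below 0.0425 m and y of lump5 in the frame of tray between -0.07 and 0.07 m and x of lump5 in the frame of tray between -0.117 and 0.117 m and y of lump6 in the frame of tray between -0.07 and 0.07 m and x of lump6 in the frame of tray between -0.117 and 0.117 m and height (world z) of lump6 below 0.043 m and linear speed of each of lump1, lump2, lump3, lump4, lump5, lump6, rake below 0.02 m/s and x of rake in the frame of caddy between -0.014 and 0.014 m and y of rake in the frame of caddy between -0.014 and 0.014 m and z of rake in the frame of caddy between 0.005 and 0.015 m and angle between rake's own z axis and vertical below 0.12 rad); the robot touches nothing.
It fails at once if the tray's sprung bottom is pressed down more than 3.5 mm (about 15 N) (value of joint bed above 0.0035 m).
It fails at once if a lump is squeezed with more than 15 N by the rake (contact force between rake and lump1 above 15 N or contact force between rake and lump2 above 15 N or contact force between rake and lump3 above 15 N or contact force between rake and lump4 above 15 N or contact force between rake and lump5 above 15 N or contact force between rake and lump6 above 15 N).
It fails at once if the fingers touch a lump (contact force between the fingers and lump1 above 0.3 N or contact force between the fingers and lump2 above 0.3 N or contact force between the fingers and lump3 above 0.3 N or contact force between the fingers and lump4 above 0.3 N or contact force between the fingers and lump5 above 0.3 N or contact force between the fingers and lump6 above 0.3 N).
It fails at once if another thing on the counter is moved more than 15 mm (distance of any of jug, cup, tamper, portafilter, dosing_cup from where it was at the start of the episode above 0.015 m).
It also fails if it takes over 58 s, if anything falls off the work surface, if the arm or the gripper's body presses on something with over 40 N, if the wrist force passes 120 N, or if a joint passes its speed limit or range.

### The arm

A 6-joint arm with a two-finger parallel gripper is mounted at the origin on the work surface. World frame = base frame: x ahead of the robot, y to its left, z up, the work surface at z = 0. Lengths are in m, angles in rad, forces in N, time in s.
With the tool pointing down it reaches from about 0.35 to 1 m from the base axis. Payload 7.1 kg.
Tool frame: the origin (TCP) lies at the very end of the fingers, on their centre line; the grasp point (between the pads) lies 19 mm behind it; z points along the fingers, y is the direction in which the jaws open and shut (so a half turn about z gives the same grasp; the last joint's range is limited). The gripper opens to 85 mm and grips with 20 to 120 N. Pads are 22 mm wide; open, the fingers measure 114 mm over their backs; the gripper's body (76 mm by 85 mm) begins 54 mm behind the grasp point. The pads swing forward as they close: fully open they stand 13 mm farther back than shut.
Start: joints at [1.311, 0.423, 1.63, -0, 1.089, -0.019], TCP at [0.149, 0.607, 0.231] pointing down, gripper open.
Joint ranges: [-3, 3], [-0.9, 2.11], [0.09, 2.58], [-1.31, 4.45], [0.11, 2.69], [-2.54, 2.54]. Speed limits (rad/s): [2.39, 2.39, 3.01, 3.14, 3.14, 3.14].

### API

Orientations are given as a rotation vector (axis times angle).
In Python, from workcell import arm gives the robot as it stands. Calls block until the motion is done:
- arm.move_to(position, orientation): joint-space move of the TCP to a pose.
- arm.move_l(position, velocity=0.15, ori=None): straight line of the TCP; ori=None keeps the orientation; velocity is the mean speed in m/s.
- arm.move_j(angles): joint-space move.
- arm.command_gripper(opening, strength=None): opening from 0.0 (shut) to 1.0 (fully open); strength is the grip in N (None keeps the last); returns when the fingers have stopped.
- arm.sleep(seconds).
- arm.inverse_kinematics(position, orientation): joint angles nearest the present ones, or None.
- arm.read_camera(name): name is "scene" or "top" or "wrist"; returns the picture (420x560x3 uint8, red, green, blue); there is no depth.
- arm.calibration(name): a dict with "fx", "fy", "cx", "cy" (pixels), "R" (3x3) and "t" (3): a world point X has camera coordinates R X + t; the wrist camera has in their place "T_tool_cam" (4x4, takes a point from camera to tool coordinates, whose origin is the TCP and whose axes are the flange's). Camera axes: x right, y down, z forward; pixel columns grow to the right and rows downward; lengths in m; the calibration is good to about 2 mm. A picture is of the moment at which its call begins: read the wrist's pose just before it. calibration takes no time and is no camera call.
A pose or a line that the arm cannot do raises arm.PlanningError and nothing moves.
- arm.hand_in(): hands the job in, once; it reports no verdict.
Readings, each from a call of its own:
- arm.current_t(): time.
- arm.current_joint_positions(): joint angles.
- arm.current_qd(): joint speeds.
- arm.current_tau(): joint torques, N m.
- arm.current_ee_pos(): TCP position.
- arm.current_tcp_rot(): TCP orientation.
- arm.current_contact_force(): force on the tool from outside, world axes, zero at the start.
- arm.current_wrist_torque(): the same for the moment, N m.
- arm.current_opening(): opening from 0.0 (shut) to 1.0 (fully open).
Only numpy, scipy, OpenCV 4.12 (cv2) and the standard library are available. Lean on these libraries where they do the work, as an engineer would, in place of code of your own. Each camera call takes 0.05 s, during which the arm holds its last target. There are 200 camera calls.

## Working session

There is one attempt and no reset: what is moved stays moved. The work goes in short steps, each a Python script; the robot and the scene stay as the last script left them, time stands still between calls to the robot, and variables do not carry over. Pictures are saved under pics/ and viewed, about 8 in all and at most 12, crops included, and the job is handed in when it is done.

```bash
ls; mkdir -p pics; python3 - <<'E'
from workcell import arm
import cv2,numpy as np
for n in("scene","top"):
    im=arm.read_camera(n); cv2.imwrite(f"pics/{n}0.png",im[...,::-1])
    c=arm.calibration(n); print(n,c['fx'],c['cx'],c['cy'],np.round(c['R'],3).tolist(),np.round(c['t'],3))
print(arm.calibration("wrist"),arm.current_t(),arm.current_tcp_rot())
E
```

```text
pics
scene 473.2838063078792 278.98436581706386 207.05221481861986 [[-0.797, 0.604, 0.02], [0.371, 0.515, -0.773], [-0.477, -0.609, -0.634]] [ 0.448 -0.127  1.288]
top 468.17356093119633 274.0291427763517 212.18459585621096 [[-0.126, -0.992, -0.005], [-0.962, 0.124, -0.241], [0.24, -0.025, -0.97]] [0.068 0.59  0.942]
{'fx': 346.0948408440341, 'fy': 346.0948408440341, 'cx': 279.1938602988365, 'cy': 207.2085631787388, 'T_tool_cam': array([[-1.67635888e-04, -9.49850651e-01, -3.12703873e-01,
         8.11501517e-02],
       [ 9.99999951e-01, -2.41921130e-04,  1.98760132e-04,
        -2.45990722e-04],
       [-2.64442115e-04, -3.12703824e-01,  9.49850645e-01,
        -1.42304297e-01],
       [ 0.00000000e+00,  0.00000000e+00,  0.00000000e+00,
         1.00000000e+00]])} 0.1 [-3.77309666e-01 -3.11864493e+00  2.20166993e-03]
```

View pics/top0.png

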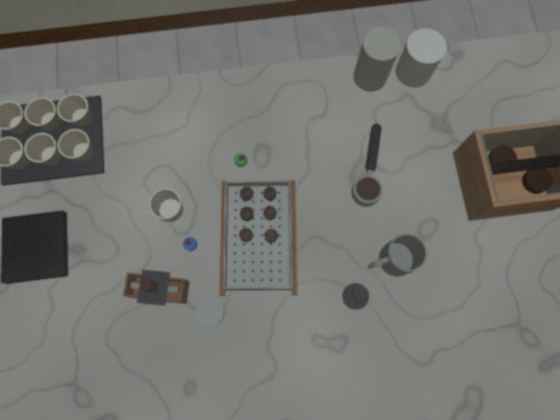

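View pics/scene0.png

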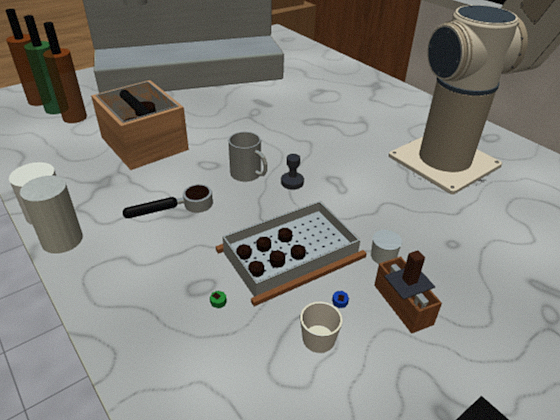

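Candidates in the top view: the rake with its dark plate in the brown caddy at (155,288). The six brown lumps are at (247,194), (270,193), (247,213), (269,213), (247,235) and (271,235). Look-alikes are the green one at (240,160), the blue one at (190,244) and the dark tamper at (355,295). The dosing cup (210,312) stands beside the caddy. Next is a close crop with masks.

```bash
cat > h.py <<'E'
import numpy as np,cv2
from workcell import arm
def ray(n,uv,z):
    c=arm.calibration(n);R=np.array(c['R']);t=np.array(c['t'])
    o=-R.T@t; d=R.T@np.array([(uv[0]-c['cx'])/c['fx'],(uv[1]-c['cy'])/c['fy'],1])
    return o+d*(z-o[2])/d[2]
def proj(n,X):
    c=arm.calibration(n); p=np.array(c['R'])@X+c['t']
    return np.array([c['fx']*p[0]/p[2]+c['cx'],c['fy']*p[1]/p[2]+c['cy']])
E
python3 - <<'E'
from h import *
im=cv2.imread("pics/top0.png")
a=cv2.resize(im[225:325,110:235],None,fx=6,fy=6,interpolation=cv2.INTER_CUBIC)[:,:400*2]
cv2.imwrite("pics/c1.png",np.clip(a*1.4,0,255).astype(np.uint8))
b=cv2.resize(im[170:305,205:310],None,fx=4.4,fy=4.4,interpolation=cv2.INTER_CUBIC)
cv2.imwrite("pics/c2.png",np.clip(b*1.4,0,255).astype(np.uint8))
hsv=cv2.cvtColor(im,cv2.COLOR_BGR2HSV)
roi=np.zeros(im.shape[:2],np.uint8); roi[184:288,228:290]=255
m=((im.max(2)<80)*255).astype(np.uint8)&roi
n,l,s,c=cv2.connectedComponentsWithStats(m)
for i in range(1,n):
    if s[i,4]>15: print('dark',c[i].round(1),s[i],ray("top",c[i],0.034)[:2].round(4))
orange=((hsv[...,1]>70)&(hsv[...,0]<22)).astype(np.uint8)*255
n,l,s,c=cv2.connectedComponentsWithStats(orange)
for i in range(1,n):
    if s[i,4]>40 and 100<c[i][0]<320:
        pts=np.argwhere(l==i)[:,::-1].astype(np.float32); print('orange',c[i].round(1),s[i],cv2.minAreaRect(pts))
E
```

```text
dark [257.2 191.5] [228 184  58  17 337] [0.6569 0.0236]
dark [246.6 213.5] [241 207  12  14 143] [0.6089 0.0534]
dark [269.5 212.7] [264 206  12  14 128] [0.6041 0.0019]
dark [245.7 234.7] [240 228  13  14 133] [0.5608 0.0609]
dark [270.8 235.8] [265 230  14  14 133] [0.5511 0.0057]
orange [179.6  20.8] [   0    0  414   49 4906] ((205.78167724609375, 17.275184631347656), (14.251599311828613, 415.6652526855469), 83.41805267333984)
orange [221.9 241.7] [220 181   5 115 283] ((222.0, 238.0), (114.0, 4.0), 90.0)
orange [293.4 238.1] [291 181   6 114 417] ((293.4781494140625, 237.49478149414062), (113.03678131103516, 4.141059398651123), 89.37724304199219)
orange [135.  284.7] [124 274  27  24 286] ((137.343994140625, 285.6080017089844), (24.686193466186523, 23.433996200561523), 10.30484676361084)
orange [177.1 290.2] [166 278  22  25 334] ((176.72998046875, 289.8900146484375), (18.950462341308594, 23.334524154663086), 8.13010311126709)
```

View pics/c1.png

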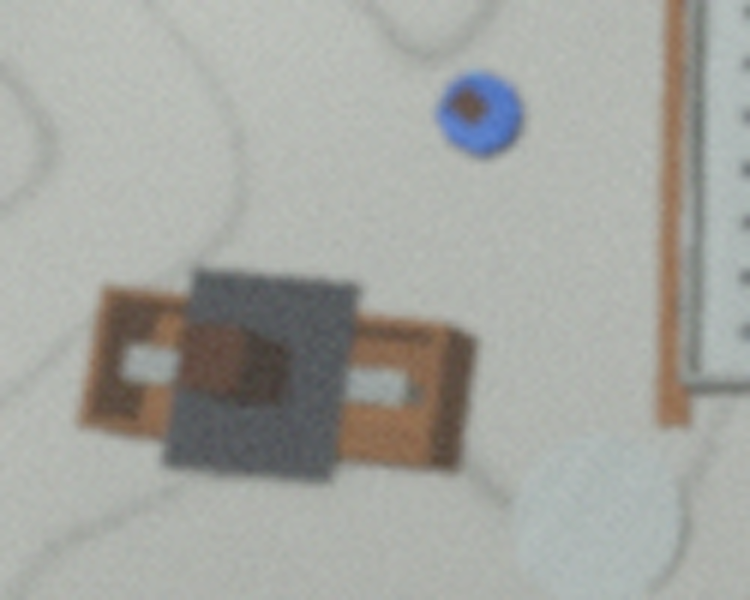

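View pics/c2.png

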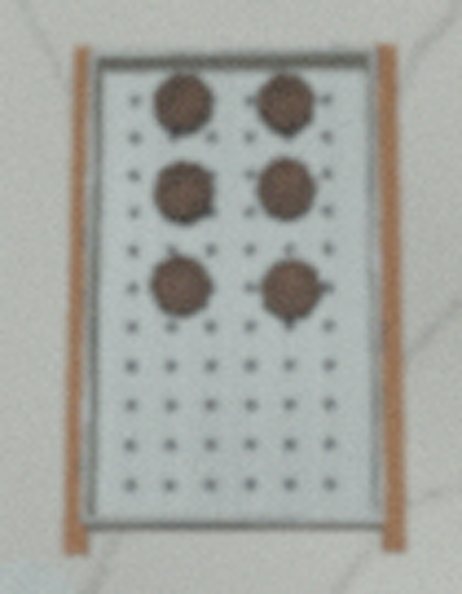

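The crops confirm the choice: dark plate with square handle, handle top at c1 (213,360). The tray has three rows of two lumps, and the bottom ends are at c2 y≈528. Now I compute positions.

```bash
python3 - <<'E'
from h import *
def cr(p,s,o): return (np.array(p)+.5)/s-.5+o
P=[ray("top",cr(p,6,[110,225]),.066)[:2] for p in[(195,270),(360,285),(330,482),(163,465)]]
print("plate",np.round(P,4).tolist(),np.mean(P,0), [np.linalg.norm(P[i]-P[i-1]).round(4) for i in range(4)])
print("htop",ray("top",cr((213,360),6,[110,225]),.132))
e=P[0]-P[3]+P[1]-P[2]; print("rake x yaw",np.arctan2(e[1],e[0]))
T=[ray("top",cr(p,4.4,[205,170]),.048)[:2] for p in[(90,53),(378,50),(390,528),(82,528)]]
print("tray",np.round(T,4).tolist(),np.mean(T,0),[np.linalg.norm(T[i]-T[i-1]).round(4) for i in range(4)])
e=T[0]-T[3]+T[1]-T[2]; print("tray yaw",np.arctan2(e[1],e[0]))
c=np.mean(T,0);yw=np.arctan2(e[1],e[0]);R=np.array([[np.cos(yw),np.sin(yw)],[-np.sin(yw),np.cos(yw)]])
for p in[(183,104),(287,104),(184,192),(287,189),(182,286),(291,290)]:
    print((R@(ray("top",cr(p,4.4,[205,170]),.036)[:2]-c)).round(4))
E
```

```text
plate [[0.5073, 0.2859], [0.4946, 0.2284], [0.4278, 0.2437], [0.4409, 0.3009]] [0.46763767 0.26471408] [np.float64(0.0681), np.float64(0.0589), np.float64(0.0686), np.float64(0.0587)]
htop [0.46664623 0.26396518 0.132     ]
rake x yaw -0.22379072562467706
tray [[0.685, 0.0929], [0.6677, -0.054], [0.4264, -0.027], [0.4453, 0.1212]] [0.55613124 0.03326488] [np.float64(0.2414), np.float64(0.1478), np.float64(0.2428), np.float64(0.1494)]
tray yaw -0.11430822131576164
[0.0969 0.0269]
[ 0.0961 -0.0268]
[0.0501 0.0263]
[ 0.0509 -0.0263]
[0.0012 0.0272]
[-0.0016 -0.0278]
```

```bash
cat >> h.py <<'E'
from scipy.spatial.transform import Rotation as Ro
def ori(yaw,flip=1):
    c,s=flip*np.cos(yaw),flip*np.sin(yaw)
    return Ro.from_matrix(np.array([[-s,c,0],[c,s,0],[0,0,-1]]).T).as_rotvec()
def wray(uv,z,pos,rv):
    c=arm.calibration("wrist"); T=np.eye(4);T[:3,:3]=Ro.from_rotvec(rv).as_matrix();T[:3,3]=pos
    T=T@np.array(c['T_tool_cam']); d=T[:3,:3]@np.array([(uv[0]-c['cx'])/c['fx'],(uv[1]-c['cy'])/c['fy'],1])
    return T[:3,3]+d*(z-T[2,3])/d[2]
RK=np.array([.4672,.2644]);RY=-.224
TC=np.array([.5561,.0333]);TY=-.1143
def tw(x,y): c,s=np.cos(TY),np.sin(TY); return TC+[c*x-s*y,s*x+c*y]
E
python3 - <<'E'
from h import *
for f in(1,-1):
    print(f,*[np.round(arm.inverse_kinematics(np.r_[p,z],ori(y,f)),2) for p,y,z in((RK,RY,.24),(RK,RY,.083),(tw(.073,.009),TY,.09),(tw(-.06,.009),TY,.09))])
E
```

```text
1 [ 0.49  0.28  1.82 -0.    1.04  0.72] [ 0.49  0.52  1.91 -0.    0.71  0.72] [ 0.03  0.61  1.7  -0.    0.84  0.15] [ 0.07  0.47  1.99 -0.    0.69  0.19]Traceback (most recent call last):
  File "<stdin>", line 3, in <module>
    return _wrapfunc(a, 'round', decimals=decimals, out=out)
    return _wrapit(obj, method, *args, **kwds)
    result = getattr(arr, method)(*args, **kwds)
TypeError: unsupported operand type(s) for *: 'NoneType' and 'float'
```

```bash
python3 - <<'E'
from h import *
arm.move_to(np.r_[RK,.26],ori(RY))
p,r=arm.current_ee_pos(),arm.current_tcp_rot()
im=arm.read_camera("wrist");cv2.imwrite("pics/w1.png",im[...,::-1]);print(list(p),list(r),arm.current_t(),arm.current_contact_force())
E
```

```text
[np.float64(0.46692307776230335), np.float64(0.26515807153103), np.float64(0.2599614540321886)] [np.float64(-2.454132472243756), np.float64(-1.9609734319204764), np.float64(-0.0001273595296162457)] 1.8583 [ 0.38583806 -0.27043679  0.58223547]
```

View pics/w1.png

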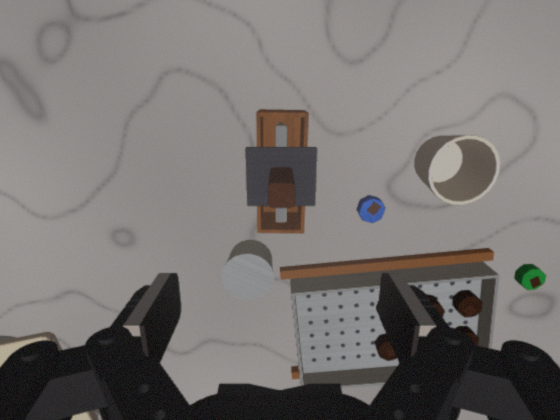

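The wrist view shows the plate at (246,148)–(316,206), square to the tool, with the fingers straddling it. The tray rim corner is near (291,279). Checking the plate against the estimate, then grasping.

```bash
python3 - <<'E'
from h import *
p,r=arm.current_ee_pos(),arm.current_tcp_rot()
P=[wray(q,.066,p,r)[:2] for q in[(246,148),(317,148),(316,206),(246,206)]]
m=np.mean(P,0);e=P[1]-P[0]+P[2]-P[3];print("plate",m,[np.linalg.norm(P[i]-P[i-1]).round(4) for i in range(4)],np.arctan2(e[1],e[0]))
print("tray near-left rim",wray((291,279),.048,p,r)[:2],"exp",tw(-.121,.074))
g=(m+RK)/2
if np.linalg.norm(m-RK)<.006:
    arm.move_l(np.r_[g,.14],.2); arm.move_l(np.r_[g,.083],.12)
    arm.command_gripper(0,90); print(g,arm.current_ee_pos(),arm.current_opening(),arm.current_contact_force())
    x=arm.current_ee_pos(); arm.move_l([x[0],x[1],.20],.12); arm.sleep(.3)
    im=arm.read_camera("wrist");cv2.imwrite("pics/w2.png",im[...,::-1])
    print(arm.current_ee_pos(),arm.current_contact_force(),arm.current_opening(),arm.current_t())
E
```

```text
plate [0.46800812 0.26528229] [np.float64(0.0591), np.float64(0.0688), np.float64(0.0591), np.float64(0.0715)] -0.22224255040083987
tray near-left rim [0.45194201 0.1416026 ] exp [0.44432934 0.12061735]
[0.46760406 0.26484115] [0.46780491 0.26496029 0.08342604] 0.2472962168517409 [-0.76834502 -1.12747478  6.02293801]
[0.46768542 0.26489297 0.19964465] [-0.52654246 -0.03407982 -2.39040754] 0.24631442318902935 5.3167
```

The plate agrees to 1 mm, but the tray rim corner disagrees by 22 mm. I probably picked the strip or wall foot, so I'll overlay the predicted points before going on.

```bash
python3 - <<'E'
from h import *
im=cv2.imread("pics/w1.png")
p=np.array([.46692308,.26515807,.25996145]);r=[-2.454132,-1.960973,-.000127]
c=arm.calibration("wrist");T=np.eye(4);T[:3,:3]=Ro.from_rotvec(r).as_matrix();T[:3,3]=p;W=np.linalg.inv(T@np.array(c['T_tool_cam']))
def pj(X):
    q=(W@np.r_[X,1])[:3];return np.array([c['fx']*q[0]/q[2]+c['cx'],c['fy']*q[1]/q[2]+c['cy']])
o=(240,240);im=cv2.resize(im[240:400,260:530],None,fx=2.9,fy=2.9,interpolation=cv2.INTER_CUBIC)
def poly(z,a,b,col):
    q=[(pj(np.r_[tw(x,y),z])-[260,240])*2.9 for x,y in((-a,-b),(-a,b),(a,b),(a,-b))]
    cv2.polylines(im,[np.int32(q)],True,col,1)
poly(.048,.121,.074,(0,255,0));poly(0,.121,.074,(255,255,0));poly(.048,.117,.07,(0,0,255))
for x,y in((.0965,.027),(.0965,-.027),(.0505,.0263),(.0505,-.0263),(.001,.027),(-.001,-.028)):
    cv2.circle(im,np.int32((pj(np.r_[tw(x,y),.036])-[260,240])*2.9).tolist(),3,(0,255,255),-1)
cv2.imwrite("pics/o1.png",im)
E
```

```text
(no output)
```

View pics/o1.png

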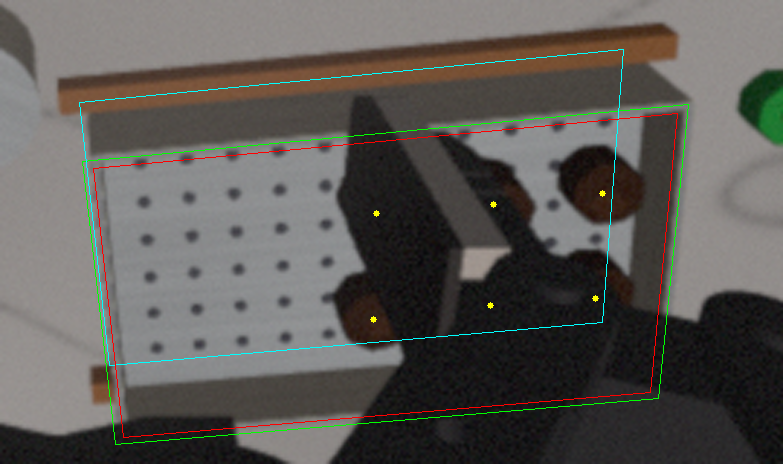

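View pics/w2.png

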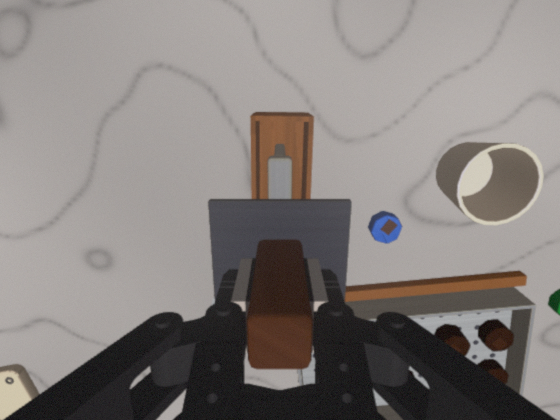

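The overlay fits: the green rim (z 48) lies on the real rim within about 2 mm, and my corner pixel was the wall foot. w2 shows the rake upright and square in the fingers. Now I carry it to the gap between rows 2 and 3 and feel for the bed.

```bash
cat >> h.py <<'E'
def fz(n=6):
    a=[]
    for _ in range(n): a.append(arm.current_contact_force()); arm.sleep(.01)
    return np.median(a,0)
def feel(xy,target=6.5,z0=.125,zfast=.100):
    """lower the rake at xy till the bed pushes back with target N; returns (z,base) or raises"""
    arm.move_l(np.r_[xy,z0],.15); arm.sleep(.25); b=fz(12)
    z=z0
    while z>zfast+1e-6:
        z-=.005; arm.move_l(np.r_[xy,z],.06); f=(fz(2)-b)[2]
        if f>3: arm.move_l(np.r_[xy,z0],.1); raise SystemExit(f"early contact z={z} f={f}")
    while 1:
        f=(fz()-b)[2]
        if f>=target or z<.0835: break
        z-=.001 if f<1 else .0004; arm.move_l(np.r_[xy,z],.02)
    print("felt z",round(z,4),"f",round(f,2),"tip",round(arm.current_ee_pos()[2]-.0734,4),"t",arm.current_t())
    return z,b
E
python3 - <<'E'
from h import *
xy=tw(.025,.009)
arm.move_to(np.r_[xy,.17],ori(TY)); print(arm.current_t(),fz())
z,b=feel(xy); print(arm.current_ee_pos()-np.r_[xy,z],fz()-b)
im=arm.read_camera("scene");cv2.imwrite("pics/s1.png",cv2.resize(im[170:330,200:440,::-1],None,fx=3,fy=3))
E
```

```text
6.3167 [-0.27747817  0.0654436  -1.43040546]
felt z 0.0938 f 7.5 tip 0.0206 t 10.95
[ 2.07975492e-04 -3.14631511e-05  2.26934173e-04] [-1.14104398 -0.19031728  7.6322427 ]
```

View pics/s1.png

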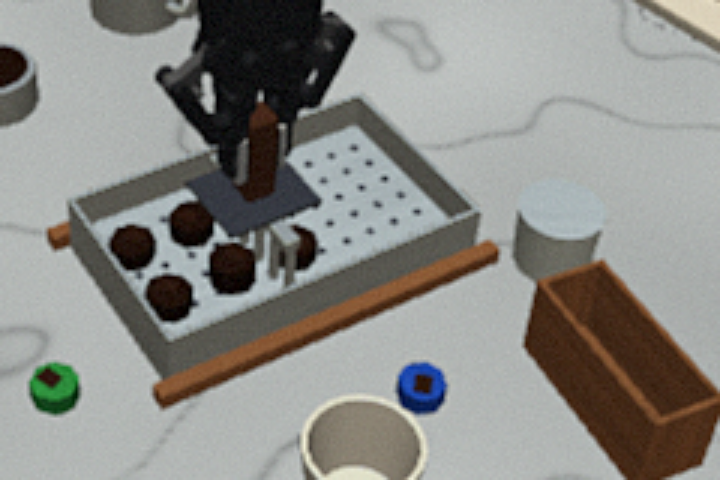

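The picture shows the tines standing between rows 2 and 3 with clearance, bed felt at about tip z 20.6 (7.5 N). Stroke 1.

```bash
cat >> h.py <<'E'
def stroke(x0,x1,y,z,b):
    n=max(2,int(abs(x1-x0)/.009)); F=[]
    for x in np.linspace(x0,x1,n+1)[1:]:
        arm.move_l(np.r_[tw(x,y),z],.05); f=fz(3)-b; F.append(f.round(1).tolist())
        if f[2]>9: z+=.0005
        elif f[2]<5.5: z-=.0004
        if f[2]>12 or np.hypot(*f[:2])>12: print("high force",f); break
    print("stroke end x",round(x,4),"z",round(z,4),"t",arm.current_t(),"F",F); return z
E
python3 - <<'E'
from h import *
p=arm.current_ee_pos(); z=.0938; b=np.array([-.28,.07,-1.43]) ; f=fz()
b=f-[-1.1,-.2,7.6]
z=stroke(.025,-.053,.009,z,b)
arm.sleep(.2); arm.move_l(np.r_[tw(-.050,.009),z],.03)
arm.move_l(np.r_[tw(-.050,.009),.15],.12)
arm.move_l(np.r_[tw(.0735,.009),.15],.2)
im=arm.read_camera("scene");cv2.imwrite("pics/s2.png",cv2.resize(im[170:330,200:440,::-1],None,fx=3,fy=3)); print(arm.current_t())
E
```

```text
stroke end x -0.053 z 0.0938 t 14.0333 F [[0.6, 0.4, 6.9], [1.2, 0.7, 8.0], [1.4, 0.6, 8.0], [0.5, 0.7, 7.7], [1.1, 0.4, 8.0], [0.5, 1.1, 8.1], [1.0, 0.7, 8.0], [-0.3, 1.2, 7.9]]
15.9167
```

View pics/s2.png

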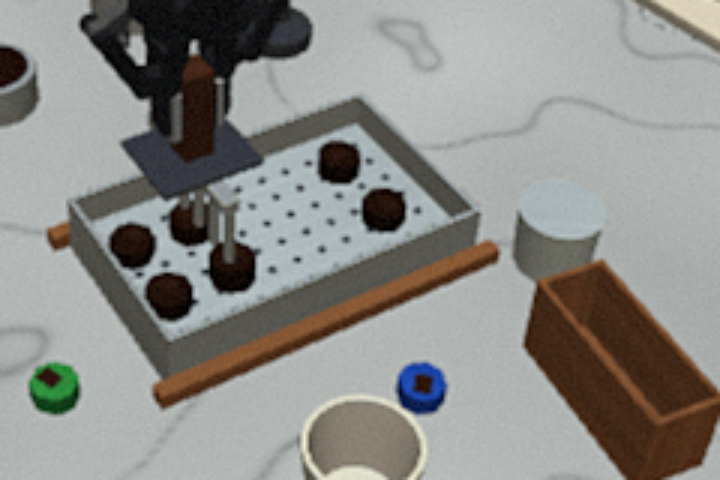

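Row 3 now lies in the near third and the other rows are unmoved. Stroke 2 goes between rows 1 and 2.

```bash
python3 - <<'E'
from h import *
z,b=feel(tw(.0735,.009),zfast=.100)
z=stroke(.0735,.017,.009,z,b)
arm.sleep(.4); print(fz()-b)
im=arm.read_camera("top")
cv2.imwrite("pics/t2.png",np.clip(1.4*cv2.resize(im[170:305,205:310,::-1],None,fx=4.4,fy=4.4,interpolation=cv2.INTER_CUBIC),0,255).astype(np.uint8))
im=arm.read_camera("scene");cv2.imwrite("pics/s3.png",cv2.resize(im[170:330,200:440,::-1],None,fx=3,fy=3)); print(arm.current_t())
from h import *
sc=cv2.imread("pics/s3.png")
for p in((-.07,.027),(-.07,-.027),(0,.027),(0,-.027),(.0965,.027),(.0965,-.027)):
    q=(proj("scene",np.r_[tw(*p),.038])-[200,170])*3; cv2.circle(sc,np.int32(q).tolist(),3,(0,255,255),-1)
for x in(-.039,.039):
    cv2.line(sc,*[np.int32((proj("scene",np.r_[tw(x,y),.021])-[200,170])*3).tolist() for y in(-.07,.07)],(0,255,0),1)
cv2.imwrite("pics/s3.png",sc)
E
```

```text
felt z 0.0938 f 6.71 tip 0.0206 t 20.3667
stroke end x 0.017 z 0.0938 t 22.5667 F [[-0.1, 0.1, 6.8], [0.9, 0.4, 7.3], [0.8, 0.3, 7.7], [1.1, -0.5, 6.5], [0.5, 0.2, 7.6], [0.9, -0.4, 7.8]]
[0.74203596 0.38325451 7.78996384]
23.1167
```

View pics/s3.png

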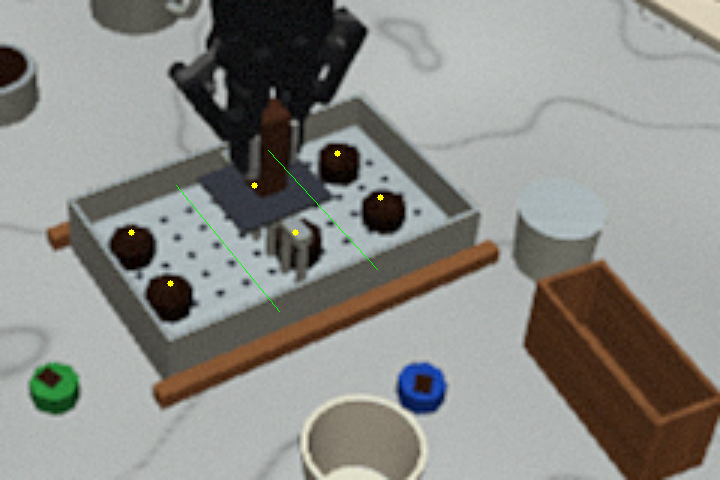

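The visible middle lump is near x ≈ 0, with no lump left at the old row 2 spot. Backing off, lifting, and checking all six from the top once the arm is clear.

```bash
python3 - <<'E'
from h import *
z=arm.current_ee_pos()[2]
arm.move_l(np.r_[tw(.020,.009),z],.03); arm.move_l(np.r_[tw(.020,.009),.20],.15)
arm.move_to(np.array([.4678,.26496,.20]),ori(RY)); arm.sleep(.2)
im=arm.read_camera("top")[...,::-1].copy();cv2.imwrite("pics/t3full.png",im)
roi=np.zeros(im.shape[:2],np.uint8)
q=[proj("top",np.r_[tw(x,y),.022]) for x,y in((-.112,-.066),(-.112,.066),(.110,.066),(.110,-.066))]
cv2.fillPoly(roi,[np.int32(q)],255)
m=((im.max(2)<85)&(im[...,2].astype(int)-im[...,0]>8)).astype(np.uint8)*255&roi
n,l,s,c=cv2.connectedComponentsWithStats(m)
R=np.array([[np.cos(TY),np.sin(TY)],[-np.sin(TY),np.cos(TY)]])
for i in range(1,n):
    if s[i,4]>25: print(c[i].round(1),s[i,4],(R@(ray("top",c[i],.036)[:2]-TC)).round(4))
print(arm.current_t(),arm.current_ee_pos(),arm.current_contact_force())
cv2.imwrite("pics/t3.png",np.clip(1.4*cv2.resize(im[165:310,110:310],None,fx=4,fy=4,interpolation=cv2.INTER_CUBIC),0,255).astype(np.uint8))
E
```

```text
[246.  193.2] 98 [0.097  0.0272]
[269.4 193. ] 105 [ 0.0969 -0.0259]
[245.2 235.3] 111 [-0.0004  0.0289]
[270.9 235.8] 118 [-0.0021 -0.0281]
[271.2 267. ] 114 [-0.0716 -0.028 ]
[245.5 267.4] 116 [-0.0717  0.0281]
25.4583 [0.46845275 0.26406395 0.1999406 ] [ 0.63479663  0.23801605 -1.22682664]
```

View pics/t3.png

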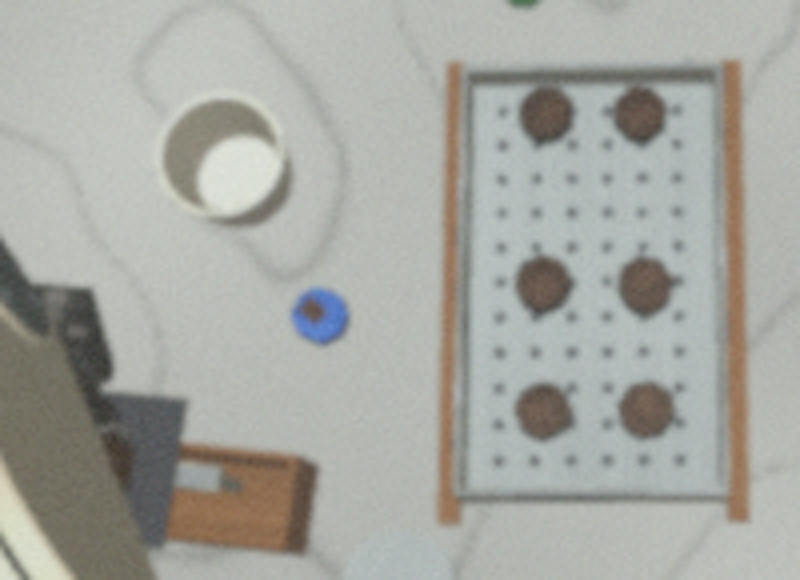

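All six lie two per third, at x = 97, -1 and -72 mm. Hanging the rake back.

```bash
python3 - <<'E'
from h import *
g=np.array([.4678,.26496])
arm.sleep(.2); b=fz(10); z=.20
for z in(.15,.12,.10,.09,.0865,.085,.0842):
    arm.move_l(np.r_[g,z],.1); f=fz(3)-b
    if f[2]>6 or np.hypot(*f[:2])>6: print("contact",z,f); break
print(z,f,arm.current_ee_pos())
if z<.089:
    arm.command_gripper(1.0); arm.sleep(.3); arm.move_l(np.r_[g,.16],.12); arm.move_l(np.r_[g,.26],.2); arm.sleep(.3)
    p,r=arm.current_ee_pos(),arm.current_tcp_rot()
    im=arm.read_camera("wrist")[...,::-1];cv2.imwrite("pics/w4.png",im)
    print(list(p),list(r),arm.current_t())
E
```

```text
0.0842 [-0.38118751  0.2737081  -0.08351744] [0.4678132  0.26496569 0.08420494]
[np.float64(0.46734773390872436), np.float64(0.26471505403793855), np.float64(0.2588750767469994)] [np.float64(-2.4555222775993677), np.float64(-1.9589927134840708), np.float64(0.003135335106601981)] 31.0917
```

View pics/w4.png

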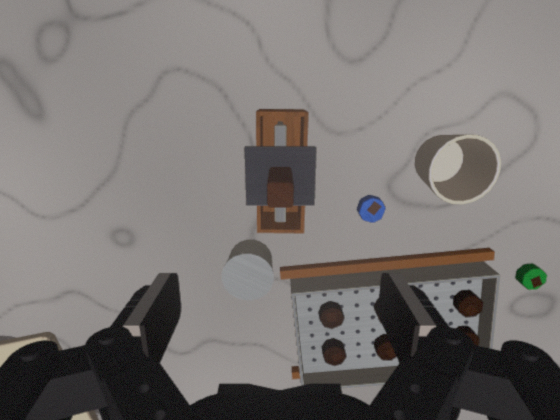

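The rake hangs just as at the start: plate at (245,147)–(316,206), within 1 px of the first view. Cup, dosing cup and look-alikes are unmoved, so I'm handing in.

```bash
python3 -c "
from workcell import arm
arm.sleep(.3); arm.hand_in(); print(arm.current_t())"
```

```text
the job is handed in; nothing more can be done
the job is handed in; nothing more can be done
```

I raked the six coffee lumps into one layer with two strokes, hung the rake back in its caddy and handed the job in at about 31 s of the 58 s allowed. No verdict is reported.

- **Raking:** I felt the bed at about 7 N. Both strokes stayed at 6.5–8.1 N, roughly 1.5 mm of press, and the press was held for over 0.4 s after the last stroke.
- **Lumps:** a top view after the last stroke put them at x ≈ +97/+97, 0/-2 and -72/-72 mm, so there are two flat lumps in each third. I did not measure the lumps again after hanging up the rake. The last wrist picture shows the ones it could see in place.
- **Rake and other things:** that same picture shows the rake back within 1 px of where it started. The cup, dosing cup and look-alikes in view are unmoved. The tamper, jug and portafilter were out of view in that last picture.
- **One disagreement:** early on, a tray corner read from the wrist camera was 22 mm off the top-view estimate. I had picked the foot of the wall instead of the rim, and an overlay then matched the rim within about 2 mm.

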